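Lock the lid of the specimen carrier

ROBOT

A 6-joint arm with a two-finger parallel gripper is mounted at the origin on the work surface. World frame = base frame: x ahead of the robot, y to its left, z up, the work surface at z = 0. Lengths are in m, angles in degrees, forces in N, time in s.
With the tool pointing down it reaches from about 0.25 to 0.725 m from the base axis. Payload 9.7 kg.
Tool frame: the origin (TCP) lies midway between the tips of the shut fingers; the grasp point (between the pads) lies 19 mm behind it (bot.hold_point_z is the distance from the TCP to the grasp point, in m); z points along the fingers, y is the line along which they close (so a half turn about z gives the same grasp; the last joint's range is limited). The gripper opens to 85 mm and grips with 20 to 120 N. Pads are 22 mm wide; open, the fingers measure 114 mm over their backs; the gripper's body (76 mm by 85 mm) begins 54 mm behind the grasp point. The pads swing forward as they close: fully open they stand 13 mm farther back than shut.
Start: joints at [-68.354, 4.979, 10.078, 95.1, 0, 90], TCP at [0.203, -0.511, 0.194] pointing down, gripper open.
Joint ranges: [-179.16, 179.16], [-48.56, 103.87], [-65.8, 70.77], [-126.05, 130.52], [-82.76, 87.17], [-180, 180]. Speed limits (degrees/s): [127.2, 127.2, 147.25, 180, 180, 180].

INTERFACE

Orientations are given as [roll, pitch, yaw] about the fixed x, y, z axes, in that order (R = Rz(yaw) Ry(pitch) Rx(roll)).
In Python, from workcell import bot gives the robot as it stands.
- The arm moves only by the tool play_rows, never from a script. Its argument "steps" is a list that holds one entry, the list of rows, each a list of 4 numbers: the shift along the tool's x, y, z in m, then the turn about the tool's z in rad. In form: [[[tx, ty, tz, yaw], ...]]. A call has exactly 5 rows; each row shifts and turns the commanded pose from where the row before left it, along the tool's axes as they then stand; what a row does not reach is not made up. A row lasts 1/12 s, in which the tool goes at most 41.7 mm and 7.16 degrees, less where a joint would pass 70% of its speed; a pose out of reach is approached as far as the arm can. A call is refused whole if a number of a shift passes 0.0417 or a number of a turn 0.125, either way. A call with a gripper value outside its range is refused whole. "gripper" is the finger opening in m, from 0 to 0.0854, set as the call begins (left out, the last holds). The fingers move at their own pace and stop on an object; "squeeze" is the grip in N (left out, the last holds). Time passes only in rows, so rows that do not move let the fingers close, or fill a call up. It gives the time, the measured TCP pose, the force, the opening and the grip force at its end, in the units of the state.
- bot.get_obs(): the state, without advancing time (a new reading comes with each control period).
- bot.camera(name): name is "side" or "top" or "wrist"; returns a dict with "img" (420x560x3 uint8, blue, green, red), "vfov" (degrees; the focal length in pixels is half the picture's height over the tangent of half this angle, whatever the lens; pixels are square), "cx", "cy" (the principal point, pixels), "xyz" and "attitude" of the camera in the world. Camera axes: x right, y down, z forward; pixel columns grow to the right and rows downward; lengths in m; the calibration is good to about 2 mm. A picture is of the moment at which its call begins. There is no depth.
- bot.job_done(): hands the job in; it is judged then, once.
The state is a dict: "time": time; "q": joint angles; "qd": joint speeds; "joint_efforts": joint torques, N m; "ee_pos": TCP position; "tcp_rot": TCP orientation; "wrist_force": force on the tool from outside, world axes, zero at the start; "torque": the same for the moment, N m; "opening": finger opening in m; "grasp_force": force on a finger pad.
Only numpy, scipy, OpenCV 4.12 (cv2) and the standard library are available. Lean on these libraries where they do the work, as an engineer would, in place of code of your own. Each camera call takes 0.05 s, during which the arm holds its last target. There are 200 camera calls.

TASK

Lock the lid of the grey specimen carrier: with the fingertips push the slotted disc round by its pins until its slot lines up with the sliding bar, and only then push the bar by its tab through the slot and into the keeper, fully home. Push only: do not lift the bar, and leave the other things on and around the carrier where they are.

Things in the scene. Friction and masses are not known exactly. Their poses are not given: they have to be found in the camera images.
- case: Low grey specimen carrier, 320 x 180 x 60 mm, fixed, placed and turned anew each time. Origin: centre of its underside; x: along its length, the way the bar is pushed; z up; flat top at z = 60. The lock lies along y = 0: disc axis at x = 75, keeper at x = 121 to 141, bar track (24 wide, low rails 27 apart outside, tops at z = 70) from x = -130 to the guide block.
- guide (a point): Centre of the top of the aluminium guide block (38 mm along the case's x, 43 mm wide, 84 mm above the bench), x = 10 mm in the case's frame. The bar runs through it under its strap; its rear face (x = -9 mm) is the stop that the bar's tab meets when the bar is fully home.
- keeper (a point): Centre of the keeper's opening (21 mm wide) at x = 131 mm in the case's frame, 71 mm above the bench. The keeper is a small aluminium bridge, 20 mm along x, 41 mm wide, top 84 mm above the bench, beyond the disc.
- lock_disc (a joint): Angle (rad) of the disc about its upright axis, counter-clockwise seen from above positive; 0 and 3.14 are both lined up with the bar (either will do). Stops at -0.3 and 3.44; starts between 0.6 and 2.54. Held by friction alone (0.08 N m, about 3 N at a pin): it stays where it is left.
- slot (a point): On the axis of the steel disc (80 mm diameter), at its top, 78 mm above the bench. x runs along the slot, which goes right across the disc, 21 mm wide, open at the top. The bar is 16 mm wide, its nose round and the slot's mouths flared, so 0.06 rad of misalignment still lets it through.
- pin_a (a point): Centre of the top of one of the disc's two upright steel pins: 10 mm diameter, 30 mm tall (from 78 to 108 mm above the bench), 28 mm from the disc's axis along the slot frame's +y, i.e. square to the slot.
- pin_b (a point): Top of the other pin, the same, 28 mm along the slot frame's -y.
- bar: Loose steel bar, 154 x 16 x 12 mm, 0.15 to 0.3 kg, on the track, underside 65 mm above the bench. Origin: centre of its underside; x points to its round nose. A tab stands across its tail (x = -77 to -69): 30 wide, from 8 to 34 above its underside. Origin starts at x = -60 to -50 in the case's frame and is at x = +60 fully home. Slides with 1 to 4 N.
- tab (a point): Centre of the tab's rear face (the one to push), 77 mm behind the bar's origin and 21 mm above its underside.
- vial_a: Clear plastic vial standing on the bench at the case's -y side, 27 mm diameter, 95 mm tall, black plug; origin at its foot. Leave alone.
- vial_b: Same vial, standing at the case's +y side. Leave alone.
- plug: Black vial plug standing on the case's top near its +y edge, 25 mm diameter, 28 mm tall; origin at its foot. Leave alone.
- dish: Small clear dish on the case's top near its -y edge, 37 mm diameter, 12 mm tall; origin at its foot. Leave alone.
- marker: White marker pen with a black cap lying on the bench beside the case's -y side, 115 x 10 x 10 mm along its x; origin under its centre. Leave alone.
- tape: Roll of tape lying flat on the bench to the left, 60 mm diameter, 19 mm high; origin under its centre. Leave alone.
- pad: Foam pad with holes lying on the bench to the right, 100 x 80 x 14 mm; origin under its centre. Leave alone.

How it is judged:
By the outcome, as a careful person would: the job done as asked, in the order asked, and still so for the second after the job is handed in, with the robot touching nothing.
It also fails if it takes over 48 s, if anything falls off the work surface, if the arm or the gripper's body presses on something with over 40 N, if the wrist force passes 120 N, or if a joint passes its speed limit or range.

## Working session

There is one attempt and no reset: what is moved stays moved. The work goes in short steps, Python scripts to look and compute and a tool call to move; the robot and the scene stay as the last step left them, time stands still between calls to the robot, and variables do not carry over. Pictures are saved under pics/ and viewed, at most 10 in all, crops included, and the job is handed in when it is done.

Besides the shell and the picture viewer there is one more tool, called after "Emit:" as name(argument=value, ...), one argument or row to a line, values as JSON. play_rows: Moves the arm, as the interface text tells. Its arguments: {"type":"object","properties":{"steps":{"type":"array","items":{"type":"array","items":{"type":"array","items":{"type":"number"}}}},"gripper":{"type":"number"},"squeeze":{"type":"number"}},"required":["steps"]}

```bash
mkdir -p pics; ls; cat > h.py <<'E'
import numpy as np,cv2
from scipy.spatial.transform import Rotation as R
from workcell import bot
def snap(n,f):
    c=bot.camera(n); cv2.imwrite(f'pics/{f}.png',c['img']); return c
def ray(c,u,v,z):
    a=np.array(c['attitude'],float)
    M=a if a.shape==(3,3) else R.from_euler('xyz',a,degrees=True).as_matrix()
    f=210/np.tan(np.radians(c['vfov']/2)); d=M@np.array([(u-c['cx'])/f,(v-c['cy'])/f,1]); p=np.array(c['xyz'])
    return p+d*(z-p[2])/d[2]
E
python3 - <<'E'
from h import *
import pickle
for n in('top','side'):
    c=snap(n,n+'1'); pickle.dump(c,open(n+'1.pkl','wb')); print(n,{k:v for k,v in c.items() if k!='img'})
print(bot.get_obs())
E
```

```text
pics
top {'vfov': 49.39954150036563, 'cx': 280.3396983770951, 'cy': 204.23933559699287, 'xyz': array([ 0.43339901, -0.01100031,  1.26966839]), 'attitude': array([-172.59677266,   -0.85748442,  -90.17350552])}
side {'vfov': 45.56147001685401, 'cx': 285.3512002066468, 'cy': 208.6277668919329, 'xyz': array([0.28919905, 1.04542056, 0.86786323]), 'attitude': array([-124.52968778,    0.56919514, -163.37722214])}
{'time': 0.1, 'q': array([-6.83526652e+01,  5.00683456e+00,  1.00406373e+01,  9.50997587e+01,
        7.93556842e-04,  9.00022697e+01]), 'qd': array([ 0.04536563, -0.06345031,  0.1945342 ,  0.00400666, -0.06613048,
        0.03995143]), 'joint_efforts': array([-2.77122826e-04, -5.21558905e+01,  4.65654194e+01,  1.59019930e-02,
        7.18663682e-05, -9.13493579e-06]), 'ee_pos': array([ 0.20280611, -0.51098387,  0.1937794 ]), 'tcp_rot': array([-1.79934044e+02, -7.90943573e-04,  2.16450642e+01]), 'wrist_force': array([-0.0071365 ,  0.20340205, -0.94488437]), 'torque': array([-0.01785554,  0.00186897, -0.01142372]), 'grasp_force': 0.0, 'opening': 0.08520489934603337}
```

View pics/top1.png

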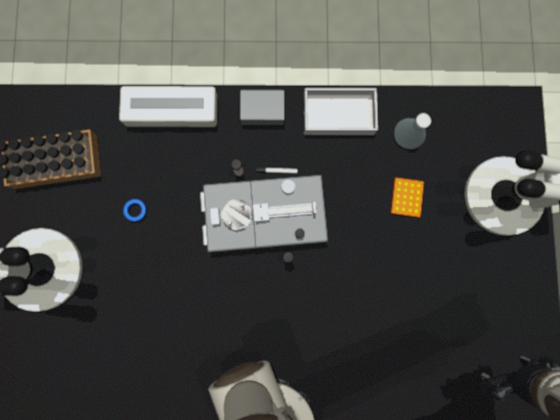

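View pics/side1.png

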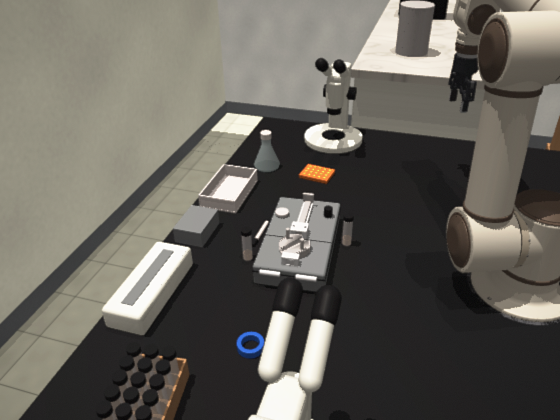

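The top view shows the case at columns 203–327, rows 176–251. The disc is near (236,214), the guide near (261,212), the keeper near (214,216) and the tab near (314,209), so the bar is pushed to the left, which is world +y. Next I'll measure the case outline and the disc.

```bash
python3 - <<'E'
from h import *
import pickle
c=pickle.load(open('top1.pkl','rb')); im=c['img']
g=cv2.cvtColor(im,cv2.COLOR_BGR2GRAY)
m=(g>60).astype(np.uint8)*255; m[:168]=0;m[258:]=0;m[:,:204]=0;m[:,335:]=0
m=cv2.morphologyEx(m,cv2.MORPH_OPEN,np.ones((9,9)))
m=cv2.morphologyEx(m,cv2.MORPH_CLOSE,np.ones((15,15)))
cs=max(cv2.findContours(m,0,1)[0],key=cv2.contourArea); b=cv2.boxPoints(cv2.minAreaRect(cs))
P=np.array([ray(c,*p,.06) for p in b]);print(b,P.round(4),np.linalg.norm(np.diff(P,axis=0),axis=1),P.mean(0))
for n,u,v,z in(('disc',236,214,.078),('guide',261,212,.084),('keeper',214,216,.084),('tab',314,209,.099)): print(n,ray(c,u,v,z).round(4))
cr=cv2.resize(im[165:262,195:335],None,fx=5.7,fy=5.7,interpolation=cv2.INTER_CUBIC);cv2.imwrite('pics/crop.png',cr)
E
```

```text
[[198.83319 184.29079]
 [322.21613 173.79012]
 [327.9779  241.49126]
 [204.59497 251.99193]] [[ 0.6447  0.1887  0.06  ]
 [ 0.6733 -0.1429  0.06  ]
 [ 0.4909 -0.1554  0.06  ]
 [ 0.4641  0.17    0.06  ]] [0.33282314 0.18279892 0.32655526] [0.56825807 0.01510142 0.06      ]
disc [0.5625 0.087  0.078 ]
guide [0.567  0.0214 0.084 ]
keeper [0.5567 0.1437 0.084 ]
tab [ 0.573 -0.116  0.099]
```

View pics/crop.png

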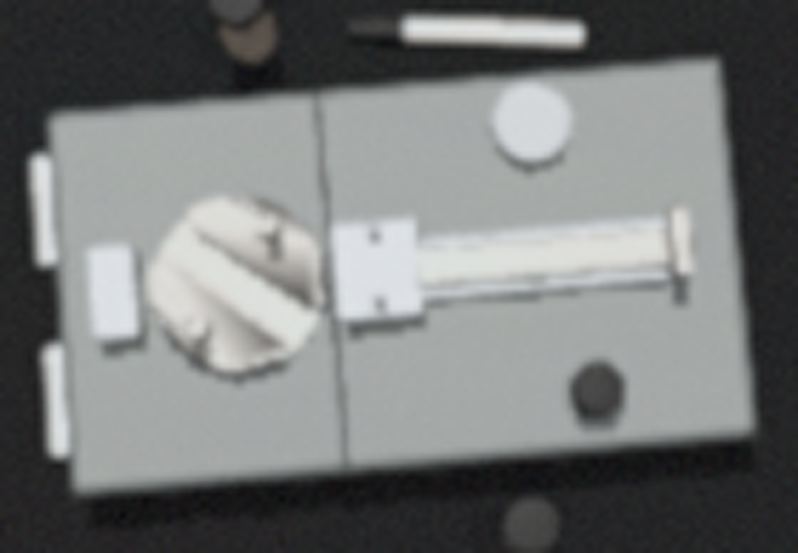

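```bash
cat >> h.py <<'E'
def rel(p,yaw=None):
    "shift in tool axes to world point p; turn (rad about tool z) to world yaw"
    o=bot.get_obs(); M=R.from_euler('xyz',o['tcp_rot'],degrees=True).as_matrix()
    t=M.T@(np.array(p)-o['ee_pos'])
    w=None if yaw is None else -np.radians((yaw-o['tcp_rot'][2]+180)%360-180)
    print('t',round(o['time'],2),'pos',o['ee_pos'].round(4),'rot',o['tcp_rot'].round(1),'q6',o['q'][5].round(1),'F',o['wrist_force'].round(1),'open',round(o['opening'],4),'shift',t.round(4),'turn',w); return t
E
python3 - <<'E'
from h import *
import pickle
c=pickle.load(open('top1.pkl','rb'))
f=lambda x,y,z: ray(c,195+(x+.5)/5.7-.5,165+(y+.5)/5.7-.5,z)
P=np.array([f(*p,.06) for p in((47,115),(718,60),(755,432),(75,492))])
print(P.round(4),np.linalg.norm(P-np.roll(P,-1,0),axis=1).round(4),P.mean(0))
d=(P[0]-P[1]+P[3]-P[2]);yaw=np.degrees(np.arctan2(d[1],d[0]));print('yaw',yaw)
o=P.mean(0);M=R.from_euler('z',yaw,degrees=True).as_matrix()
for n,x in(('disc',75),('guide',10),('keeper',131),('tab',-132)):print(n,(o+M@[x/1e3,0,0]).round(4))
print('seen disc',f(237,284,.078),'guide',f(377,267,.084),'keeper',f(116,291,.084),'tab top',f(681,241,.099))
rel(o+M@[.055,0,.2])
E
```

```text
[[ 0.6434  0.178   0.06  ]
 [ 0.6697 -0.1383  0.06  ]
 [ 0.4939 -0.153   0.06  ]
 [ 0.467   0.1618  0.06  ]] [0.3174 0.1764 0.316  0.1772] [0.568472   0.01211231 0.06      ]
yaw 94.8169584608071
disc [0.5622 0.0868 0.06  ]
guide [0.5676 0.0221 0.06  ]
keeper [0.5575 0.1426 0.06  ]
tab [ 0.5796 -0.1194  0.06  ]
seen disc [0.56144058 0.08655929 0.078     ] guide [0.56853773 0.0220749  0.084     ] keeper [0.55765779 0.14126059 0.084     ] tab top [ 0.57852002 -0.11620274  0.099     ]
t 0.1 pos [ 0.2028 -0.511   0.1938] rot [-179.9   -0.    21.6] q6 90.0 F [-0.   0.2 -0.9] open 0.0852 shift [ 0.5488 -0.4041 -0.0657] turn None
```

Emit:
play_rows(
  steps=[
    [[0.027, -0.02, -0.006, 0], [0.027, -0.02, -0.006, 0], [0.027, -0.02, -0.005, 0], [0.027, -0.02, -0.005, 0], [0.027, -0.02, -0.005, 0]],
  ],
  gripper=0.03,
)

```text
time: 0.52
ee_pos: [0.2918, -0.367, 0.2213]
tcp_rot: [-180.0, 0.0, 21.6]
wrist_force: [0.5, -0.1, -0.5]
opening: 0.0298
grasp_force: 0.0
```

Emit:
play_rows(
  steps=[
    [[0.028, -0.02, -0.003, 0], [0.028, -0.02, -0.003, 0], [0.028, -0.02, -0.003, 0], [0.028, -0.02, -0.003, 0], [0.028, -0.02, -0.003, 0]],
  ],
)

```text
time: 0.93
ee_pos: [0.3852, -0.2223, 0.2364]
tcp_rot: [-180.0, 0.0, 21.6]
wrist_force: [1.6, -0.0, -0.1]
opening: 0.0295
grasp_force: 0.0
```

Emit:
play_rows(
  steps=[
    [[0.028, -0.02, -0.003, 0], [0.028, -0.02, -0.003, 0], [0.028, -0.02, -0.003, 0], [0.028, -0.02, -0.003, 0], [0.028, -0.02, -0.003, 0]],
  ],
)

```text
time: 1.35
ee_pos: [0.4785, -0.0776, 0.2513]
tcp_rot: [-180.0, 0.0, 21.7]
wrist_force: [0.3, -1.0, -0.1]
opening: 0.03
grasp_force: 0.0
```

Emit:
play_rows(
  steps=[
    [[0.027, -0.02, 0, 0], [0.027, -0.02, 0, 0], [0.027, -0.02, 0, 0], [0.027, -0.02, 0, 0], [0, 0, 0, 0]],
  ],
)

```text
time: 1.77
ee_pos: [0.5507, 0.0391, 0.2495]
tcp_rot: [-179.9, 0.1, 21.9]
wrist_force: [0.9, -0.4, -0.3]
opening: 0.0301
grasp_force: 0.0
```

```bash
python3 - <<'E'
from h import *
import pickle
c=snap('wrist','w1');pickle.dump(c,open('w1.pkl','wb'));print(c['xyz'],c['attitude'],c['vfov'])
rel([.5618,.0867,.13])
E
```

```text
[0.6149654  0.06388145 0.42970142] [ 1.64141510e+02  8.24253196e-02 -6.81236124e+01] 68.80713769896867
t 1.82 pos [0.5496 0.0372 0.2499] rot [-1.799e+02  1.000e-01  2.180e+01] q6 162.0 F [-0.5 -0.6 -0.8] open 0.0299 shift [ 0.03   -0.0412  0.1198] turn None
```

View pics/w1.png

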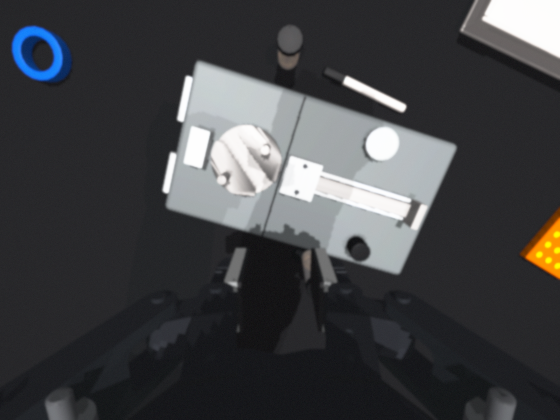

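The wrist view shows the pin tops at about (265,150) and (222,180), the disc centre at (246,160), the guide at (302,178) and the tab at (414,213).

```bash
python3 - <<'E'
from h import *
import pickle
c=pickle.load(open('w1.pkl','rb'))
a=ray(c,265.5,150,.108);b=ray(c,222.5,180,.108);print(a,b,'mid',(a+b)/2,'sep',np.linalg.norm(a-b),'ang',np.degrees(np.arctan2(*(a-b)[1::-1])))
print('disc',ray(c,246,160,.078),'guide',ray(c,302,178,.084),'tab',ray(c,420,214,.099))
E
```

```text
[0.58417968 0.06841383 0.108     ] [0.53791916 0.09946375 0.108     ] mid [0.56104942 0.08393879 0.108     ] sep 0.05571474573062904 ang -33.86939077106298
disc [0.5625563  0.08541412 0.078     ] guide [0.56809288 0.01889524 0.084     ] tab [ 0.58196193 -0.11821681  0.099     ]
```

Emit:
play_rows(
  steps=[
    [[0, 0, 0, -0.12], [0, 0, 0, -0.12], [0, 0, 0, -0.12], [0, 0, 0, -0.12], [0, 0, 0, -0.12]],
  ],
)

```text
time: 2.23
ee_pos: [0.5484, 0.0341, 0.2514]
tcp_rot: [-180.0, 0.0, 56.3]
wrist_force: [0.4, 1.0, 0.2]
opening: 0.0301
grasp_force: 0.0
```

Emit:
play_rows(
  steps=[
    [[0, 0, 0, -0.12], [0, 0, 0, -0.12], [0, 0, 0, -0.12], [0, 0, 0, -0.12], [0, 0, 0, -0.12]],
  ],
)

```text
time: 2.65
ee_pos: [0.5484, 0.034, 0.2514]
tcp_rot: [-180.0, 0.0, 90.7]
wrist_force: [-0.1, 0.6, 0.3]
opening: 0.03
grasp_force: 0.0
```

Emit:
play_rows(
  steps=[
    [[0, 0, 0, -0.12], [0, 0, 0, -0.12], [0, 0, 0, -0.12], [0, 0, 0, -0.12], [0, 0, 0, -0.12]],
  ],
)

```text
time: 3.07
ee_pos: [0.5484, 0.034, 0.2514]
tcp_rot: [-180.0, -0.0, 125.1]
wrist_force: [-0.5, -0.2, 0.1]
opening: 0.0301
grasp_force: 0.0
```

Emit:
play_rows(
  steps=[
    [[0, 0, 0, -0.12], [0, 0, 0, -0.12], [0, 0, 0, -0.12], [0, 0, 0, -0.12], [0, 0, 0, -0.12]],
  ],
)

```text
time: 3.48
ee_pos: [0.5484, 0.034, 0.2514]
tcp_rot: [-180.0, -0.0, 159.4]
wrist_force: [0.0, 0.3, -0.2]
opening: 0.03
grasp_force: 0.0
```

Emit:
play_rows(
  steps=[
    [[0, 0, 0, -0.12], [0, 0, 0, -0.12], [0, 0, 0, -0.12], [0, 0, 0, -0.12], [0, 0, 0, 0]],
  ],
)

```text
time: 3.9
ee_pos: [0.5484, 0.0341, 0.2514]
tcp_rot: [-180.0, -0.0, -173.1]
wrist_force: [-0.6, 0.1, 0.1]
opening: 0.0298
grasp_force: 0.0
```

```bash
python3 - <<'E'
from h import *
rel([.5617,.0855,.125],187)
E
```

```text
t 3.9 pos [0.5484 0.0341 0.2514] rot [-180.    -0.  -173.1] q6 -3.4 F [-0.6  0.1  0.1] open 0.0298 shift [-0.0194  0.0495  0.1264] turn -0.001271869783646337
```

Emit:
play_rows(
  steps=[
    [[-0.0065, 0.0165, 0.02, 0], [-0.0065, 0.0165, 0.02, 0], [-0.0064, 0.0165, 0.02, 0], [0, 0, 0.03, 0], [0, 0, 0.03, 0]],
  ],
)

```text
time: 4.32
ee_pos: [0.5625, 0.0866, 0.1305]
tcp_rot: [-180.0, 0.1, -173.6]
wrist_force: [-0.1, 0.3, -0.3]
opening: 0.0303
grasp_force: 0.0
```

```bash
python3 - <<'E'
from h import *
rel([.5617,.0855,.086],187)
c=snap('wrist','w2')
cv2.imwrite('pics/w2c.png',c['img'])
E
```

```text
t 4.32 pos [0.5625 0.0866 0.1305] rot [-1.800e+02  1.000e-01 -1.736e+02] q6 2.3 F [-0.1  0.3 -0.3] open 0.0303 shift [ 0.0009 -0.001   0.0445] turn -0.009857517744290323
```

View pics/w2.png

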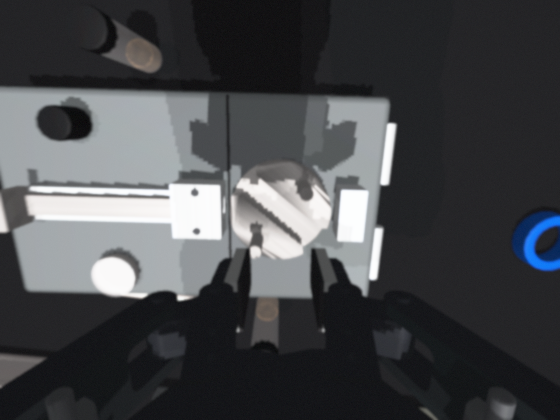

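The pins are at about (256,247) and (305,188). The fingers straddle the disc at columns 240 and 318 and are on the correct side of the pins. I'll descend now.

Emit:
play_rows(
  steps=[
    [[0, 0, 0.01, 0], [0, 0, 0.01, 0], [0, 0, 0.01, 0], [0, 0, 0.01, 0], [0, 0, 0, 0]],
  ],
)

```text
time: 4.78
ee_pos: [0.562, 0.086, 0.09]
tcp_rot: [-180.0, -0.1, -173.4]
wrist_force: [-1.1, -0.6, 0.3]
opening: 0.0297
grasp_force: 0.0
```

```bash
python3 - <<'E'
from h import *
rel([.5617,.0855,.088],187)
E
```

```text
t 4.78 pos [0.562 0.086 0.09 ] rot [-1.800e+02 -1.000e-01 -1.734e+02] q6 2.1 F [-1.1 -0.6  0.3] open 0.0297 shift [ 0.0003 -0.0005  0.002 ] turn -0.006834833709903237
```

Emit:
play_rows(
  steps=[
    [[0, 0, 0, -0.08], [0, 0, 0, -0.08], [0, 0, 0, -0.08], [0, 0, 0, -0.08], [0, 0, 0, -0.08]],
  ],
)

```text
time: 5.2
ee_pos: [0.5628, 0.0863, 0.0923]
tcp_rot: [-180.0, 0.1, -150.2]
wrist_force: [0.2, -0.4, -0.2]
opening: 0.03
grasp_force: 0.0
```

Emit:
play_rows(
  steps=[
    [[0, 0, 0, -0.08], [0, 0, 0, -0.08], [0, 0, 0, -0.08], [0, 0, 0, -0.08], [0, 0, 0, 0]],
  ],
)

```text
time: 5.62
ee_pos: [0.5628, 0.0863, 0.0922]
tcp_rot: [-180.0, 0.1, -131.9]
wrist_force: [0.4, -0.2, 0.5]
opening: 0.0298
grasp_force: 0.0
```

```bash
python3 - <<'E'
from h import *
import pickle
rel([.5617,.0855,.088],235)
c=snap('wrist','w3');pickle.dump(c,open('w3.pkl','wb'))
t=snap('top','t3')
E
```

```text
t 5.62 pos [0.5628 0.0863 0.0922] rot [-1.800e+02  1.000e-01 -1.319e+02] q6 -39.4 F [ 0.4 -0.2  0.5] open 0.0298 shift [0.0014 0.0003 0.0042] turn -0.12051054385169478
```

View pics/w3.png

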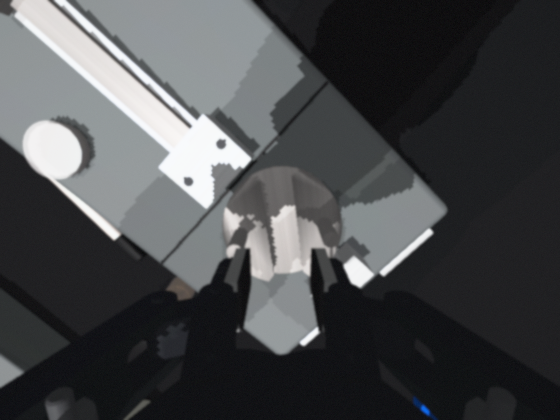

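```bash
python3 - <<'E'
from h import *
s=snap('side','s3')['img'];w=cv2.imread('pics/w3.png');t=cv2.imread('pics/t3.png')
A=cv2.resize(w[150:290,200:360],(640,560)) 
A=cv2.resize(A,(450,394)); B=cv2.resize(s[190:300,240:360],(350,321),interpolation=2); C=cv2.resize(t[165:262,195:335],(350,243))
o=np.zeros((600,800,3),np.uint8);o[:394,:450]=A;o[:321,450:]=B;o[330:573,450:]=C
o=(255*(o/255.)**.6).astype(np.uint8);cv2.imwrite('pics/m3.png',o);print(bot.get_obs()['torque'])
E
```

```text
[-0.0449609  -0.04550244 -0.00680709]
```

View pics/m3.png

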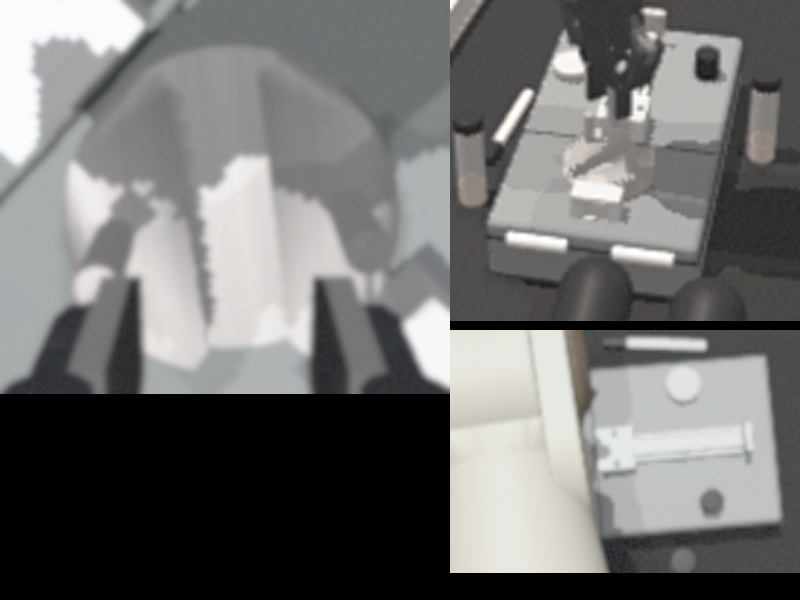

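The tips are thin, so at 30 mm opening they passed inside the pins and the disc hasn't moved. I'll turn back, open to 38 mm and push again.

Emit:
play_rows(
  steps=[
    [[0, 0, 0, 0.1], [0, 0, 0, 0.1], [0, 0, 0, 0.1], [0, 0, 0, 0.1], [0, 0, 0, 0.1]],
  ],
)

```text
time: 6.18
ee_pos: [0.5624, 0.0863, 0.0916]
tcp_rot: [-180.0, 0.0, -161.2]
wrist_force: [-0.7, 0.5, -0.1]
opening: 0.0301
grasp_force: 0.0
```

Emit:
play_rows(
  steps=[
    [[0, 0, 0, 0.11], [0, 0, 0, 0.11], [0, 0, 0, 0], [0, 0, 0, 0], [0, 0, 0, 0]],
  ],
)

```text
time: 6.6
ee_pos: [0.5624, 0.0863, 0.0915]
tcp_rot: [180.0, 0.0, -173.2]
wrist_force: [-0.4, 0.3, -0.4]
opening: 0.0302
grasp_force: 0.0
```

```bash
python3 - <<'E'
from h import *
rel([.5617,.0855,.087],187)
E
```

```text
t 6.6 pos [0.5624 0.0863 0.0915] rot [ 180.     0.  -173.2] q6 1.9 F [-0.4  0.3 -0.4] open 0.0302 shift [ 0.0008 -0.0007  0.0045] turn -0.0033187489827142917
```

Emit:
play_rows(
  steps=[
    [[0.001, -0.001, 0.005, 0], [0, 0, 0, 0], [0, 0, 0, 0], [0, 0, 0, -0.06], [0, 0, 0, -0.06]],
  ],
  gripper=0.038,
)

```text
time: 7.02
ee_pos: [0.5614, 0.0852, 0.0864]
tcp_rot: [180.0, -0.0, -166.3]
wrist_force: [-0.4, -0.5, 0.1]
opening: 0.0379
grasp_force: 0.0
```

Emit:
play_rows(
  steps=[
    [[0, 0, 0, -0.06], [0, 0, 0, -0.06], [0, 0, 0, -0.06], [0, 0, 0, -0.06], [0, 0, 0, -0.06]],
  ],
)

```text
time: 7.43
ee_pos: [0.5615, 0.0852, 0.0864]
tcp_rot: [180.0, -0.0, -149.1]
wrist_force: [-0.7, -0.4, -0.3]
opening: 0.0381
grasp_force: 0.0
```

Emit:
play_rows(
  steps=[
    [[0, 0, 0, -0.06], [0, 0, 0, -0.06], [0, 0, 0, -0.06], [0, 0, 0, -0.06], [0, 0, 0, 0]],
  ],
)

```text
time: 7.85
ee_pos: [0.5615, 0.0852, 0.0864]
tcp_rot: [180.0, -0.0, -135.3]
wrist_force: [0.2, -0.2, 0.2]
opening: 0.038
grasp_force: 0.0
```

```bash
python3 - <<'E'
from h import *
import pickle
rel([.5617,.0855,.087],235);print(bot.get_obs()['torque'],bot.get_obs()['grasp_force'])
c=snap('wrist','w4');pickle.dump(c,open('w4.pkl','wb'))
cv2.imwrite('pics/w4c.png',cv2.resize(c['img'][110:320,160:440],None,fx=2.8,fy=2.8,interpolation=2))
E
```

```text
t 7.85 pos [0.5615 0.0852 0.0864] rot [ 180.    -0.  -135.3] q6 -36.0 F [ 0.2 -0.2  0.2] open 0.038 shift [-0.0004  0.     -0.0006] turn -0.18053590891003404
[0.01620329 0.01763204 0.02149936] 0.0
```

View pics/w4c.png

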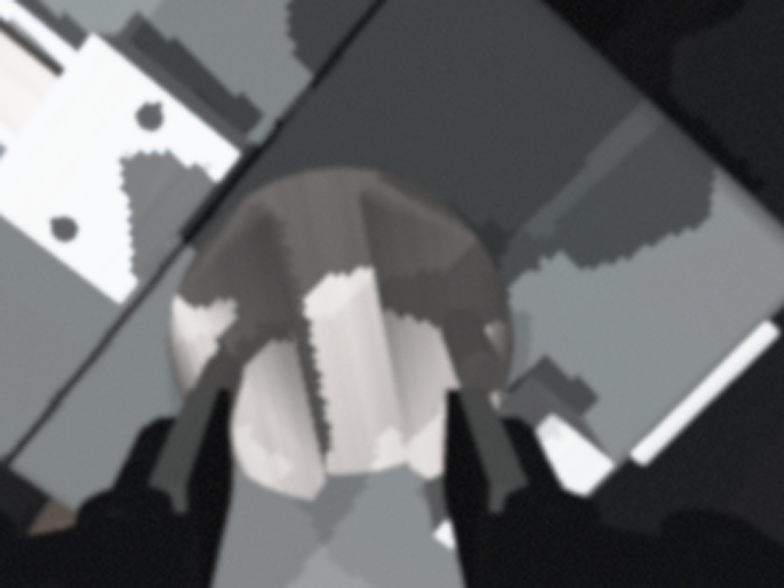

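```bash
python3 - <<'E'
from h import *
import pickle
c=pickle.load(open('w4.pkl','rb'))
f=lambda x,y,z: ray(c,160+x/2.8,110+y/2.8,z)
an=lambda a,b,z:np.degrees(np.arctan2(*(f(*a,z)-f(*b,z))[1::-1]))
print('slot R',an((368,215),(402,440),.078),'L',an((282,240),(318,460),.078),'lid line (perp to case x)',an((380,0),(10,460),.06))
print('pins? ',f(225,380,.108),f(500,400,.108), 'hints of tips',f(230,392,.09),f(448,392,.09),f(205,392,.09),f(490,392,.09))
E
```

```text
slot R -126.31539964514573 L -127.21951615400212 lid line (perp to case x) -175.06987199074484
pins?  [0.5746032  0.06631699 0.108     ] [0.53910845 0.10831745 0.108     ] hints of tips [0.58296147 0.07246613 0.09      ] [0.54893671 0.10687281 0.09      ] [0.58686341 0.0685204  0.09      ] [0.54238149 0.11350161 0.09      ]
```

```bash
python3 - <<'E'
from h import *
import pickle
c=pickle.load(open('w4.pkl','rb'));o=bot.get_obs()
M=R.from_euler('xyz',c['attitude'],degrees=True).as_matrix();f=210/np.tan(np.radians(c['vfov']/2))
T=R.from_euler('xyz',o['tcp_rot'],degrees=True).as_matrix()
print(c['xyz'],bot.hold_point_z)
def pr(w): p=M.T@(w-c['xyz']);return (c['cx']+f*p[0]/p[2],c['cy']+f*p[1]/p[2])
for z in(0,-.01,-.02,-.03,-.04):
  print(z,[np.round(pr(o['ee_pos']+T@[x,y,z])) for y in(-.019,.019) for x in(-.011,.011)])
for n,r in(('pins',-33.9),):
  d=np.array([np.cos(np.radians(r)),np.sin(np.radians(r)),0])*.028
  print([np.round(pr(np.array([.5617,.0855,h])+s*d)) for s in(1,-1) for h in(.108,.078)])
E
```

```text
[0.51258394 0.03616014 0.26671974] 0.0187
0 [array([251., 254.]), array([250., 222.]), array([311., 255.]), array([312., 222.])]
-0.01 [array([250., 261.]), array([249., 227.]), array([312., 261.]), array([314., 227.])]
-0.02 [array([248., 269.]), array([247., 233.]), array([314., 269.]), array([315., 233.])]
-0.03 [array([246., 277.]), array([245., 239.]), array([316., 277.]), array([318., 239.])]
-0.04 [array([244., 287.]), array([243., 247.]), array([318., 287.]), array([320., 247.])]
[array([233., 262.]), array([239., 242.]), array([331., 244.]), array([323., 226.])]
```

```bash
python3 - <<'E'
from h import *
import pickle
c=pickle.load(open('side1.pkl','rb'))
u,v=298,229
for z in (.08,.09,.1,.11,.12,.13,.14): print(z,ray(c,u,v,z).round(3))
# dark finger mask bottom in side view now vs earlier
im=cv2.imread('pics/s3.png');s=snap('side','s4')['img']
for k in(im,s):
  g=cv2.cvtColor(k,6)[190:300,270:330]; print([(270+x,190+int(np.where(g[:,x]<45)[0].max())) for x in range(0,60,3) if (g[:,x]<45).any()])
E
```

```text
0.08 [0.565 0.032 0.08 ]
0.09 [0.562 0.045 0.09 ]
0.1 [0.558 0.057 0.1  ]
0.11 [0.555 0.07  0.11 ]
0.12 [0.551 0.083 0.12 ]
0.13 [0.548 0.096 0.13 ]
0.14 [0.544 0.109 0.14 ]
[(270, 299), (273, 299), (276, 299), (279, 299), (282, 299), (285, 287), (288, 299), (291, 299), (294, 299), (297, 299), (300, 299), (303, 299), (306, 299), (309, 299), (312, 299), (315, 299), (318, 299), (321, 299), (324, 292), (327, 290)]
[(270, 299), (273, 299), (276, 299), (279, 299), (282, 299), (285, 287), (288, 299), (291, 299), (294, 299), (297, 299), (300, 299), (303, 299), (306, 299), (309, 299), (312, 299), (315, 299), (318, 299), (321, 299), (324, 292), (327, 289)]
```

Three clues agree that the real tips sit about 35 mm above the reported TCP, so the sweeps went over the pins: the wrist-view scale, the side-view ray, and zero torque in two sweeps. I'll turn back and descend in small steps while watching the force.

Emit:
play_rows(
  steps=[
    [[0, 0, 0, 0.12], [0, 0, 0, 0.12], [0, 0, 0, 0.12], [0, 0, 0, 0.12], [0, 0, 0, 0.12]],
  ],
  gripper=0.034,
)

```text
time: 8.37
ee_pos: [0.5615, 0.0852, 0.0864]
tcp_rot: [-180.0, -0.0, -170.4]
wrist_force: [-0.1, 0.0, 0.9]
opening: 0.034
grasp_force: 0.0
```

Emit:
play_rows(
  steps=[
    [[0, 0, 0, 0.06], [0, 0, 0, 0], [0, 0, 0.002, 0], [0, 0, 0.002, 0], [0, 0, 0.002, 0]],
  ],
)

```text
time: 8.78
ee_pos: [0.5614, 0.0852, 0.0801]
tcp_rot: [180.0, -0.0, -173.3]
wrist_force: [0.6, 0.1, -0.5]
opening: 0.034
grasp_force: 0.0
```

Emit:
play_rows(
  steps=[
    [[0, 0, 0.001, 0], [0, 0, 0.001, 0], [0, 0, 0.001, 0], [0, 0, 0.001, 0], [0, 0, 0.001, 0]],
  ],
)

```text
time: 9.2
ee_pos: [0.5615, 0.0852, 0.0753]
tcp_rot: [180.0, 0.0, -173.3]
wrist_force: [0.4, -0.6, 0.3]
opening: 0.0342
grasp_force: 0.0
```

Emit:
play_rows(
  steps=[
    [[0, 0, 0.002, 0], [0, 0, 0.002, 0], [0, 0, 0.002, 0], [0, 0, 0.002, 0], [0, 0, 0.002, 0]],
  ],
)

```text
time: 9.62
ee_pos: [0.5614, 0.0852, 0.0651]
tcp_rot: [-180.0, -0.0, -173.3]
wrist_force: [-0.6, -0.7, -0.2]
opening: 0.0336
grasp_force: 0.0
```

Emit:
play_rows(
  steps=[
    [[0, 0, 0.001, 0], [0, 0, 0.001, 0], [0, 0, 0.001, 0], [0, 0, 0.001, 0], [0, 0, 0, 0]],
  ],
)

```text
time: 10.03
ee_pos: [0.5614, 0.0852, 0.0612]
tcp_rot: [-180.0, -0.0, -173.3]
wrist_force: [0.5, -0.4, 0.5]
opening: 0.0342
grasp_force: 0.0
```

```bash
python3 - <<'E'
from h import *
import pickle
rel([.5617,.0855,.06],187)
s=snap('side','s5');w=snap('wrist','w5')
A=cv2.resize(w['img'][130:300,180:400],None,fx=2,fy=2,interpolation=2)
B=cv2.resize(s['img'][185:295,245:355],(360,360),interpolation=2)
o=np.zeros((360,800,3),np.uint8);o[:340,:440]=A;o[:,440:]=B
cv2.imwrite('pics/m5.png',(255*(o/255.)**.6).astype(np.uint8))
E
```

```text
t 10.03 pos [0.5614 0.0852 0.0612] rot [-180.    -0.  -173.3] q6 2.0 F [ 0.5 -0.4  0.5] open 0.0342 shift [-0.0004  0.0003  0.0012] turn -0.0059584488366857
```

View pics/m5.png

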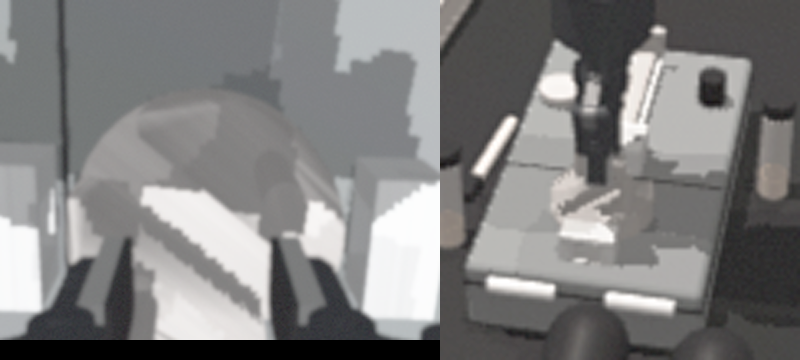

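The side view shows the tip now just above the disc, at about panel (598,180). I'll go down 3 mm more and sweep, watching the moment.

Emit:
play_rows(
  steps=[
    [[0, 0, 0.001, 0], [0, 0, 0.001, 0], [0, 0, 0.001, 0], [0, 0, 0, -0.06], [0, 0, 0, -0.06]],
  ],
)

```text
time: 10.55
ee_pos: [0.5614, 0.0852, 0.0582]
tcp_rot: [180.0, -0.0, -166.3]
wrist_force: [0.7, 0.6, -0.2]
opening: 0.0338
grasp_force: 0.0
```

Emit:
play_rows(
  steps=[
    [[0, 0, 0, -0.06], [0, 0, 0, -0.06], [0, 0, 0, -0.06], [0, 0, 0, -0.06], [0, 0, 0, -0.06]],
  ],
)

```text
time: 10.97
ee_pos: [0.5616, 0.0853, 0.0583]
tcp_rot: [180.0, 0.0, -149.1]
wrist_force: [0.9, 0.5, -0.4]
opening: 0.034
grasp_force: 1.7
```

```bash
python3 - <<'E'
from h import *
rel([.5617,.0855,.06],187);print(bot.get_obs()['torque'])
E
```

```text
t 10.97 pos [0.5616 0.0853 0.0583] rot [ 180.     0.  -149.1] q6 -22.3 F [ 0.9  0.5 -0.4] open 0.034 shift [-0.0002  0.0001 -0.0017] turn 0.4168718890544418
[ 0.09377001 -0.20965553 -0.13754635]
```

Now it's in contact, with about −0.14 N·m on the tool. I'll continue.

Emit:
play_rows(
  steps=[
    [[0, 0, 0, -0.06], [0, 0, 0, -0.06], [0, 0, 0, -0.06], [0, 0, 0, -0.06], [0, 0, 0, -0.06]],
  ],
)

```text
time: 11.38
ee_pos: [0.5617, 0.0854, 0.0583]
tcp_rot: [-180.0, 0.0, -131.9]
wrist_force: [1.9, 1.8, -0.5]
opening: 0.0338
grasp_force: 1.9
```

Emit:
play_rows(
  steps=[
    [[0, 0, 0, -0.06], [0, 0, 0, -0.05], [0, 0, 0, 0], [0, 0, 0, 0], [0, 0, 0, 0]],
  ],
)

```text
time: 11.8
ee_pos: [0.5617, 0.0853, 0.0584]
tcp_rot: [-180.0, 0.0, -125.9]
wrist_force: [3.5, 1.5, -0.9]
opening: 0.0338
grasp_force: 1.3
```

```bash
python3 - <<'E'
from h import *
import pickle
rel([.5617,.0855,.06],240);print(bot.get_obs()['torque'])
c=snap('wrist','w6');pickle.dump(c,open('w6.pkl','wb'))
# rectify onto z=.078: 0.4 mm/px, world -> view: right = case +x
M=R.from_euler('xyz',c['attitude'],degrees=True).as_matrix();f=210/np.tan(np.radians(c['vfov']/2))
K=np.array([[f,0,c['cx']],[0,f,c['cy']],[0,0,1]])
y=np.radians(94.85);ex=np.array([np.cos(y),np.sin(y),0]);ey=np.array([-np.sin(y),np.cos(y),0]);s=.00016
# rect px (i,j): world = disc + ex*s*(i-400) - ey*s*(j-300)
o=np.array([.5617,.0855,.078])-ex*s*400+ey*s*300
H=K@M.T@np.c_[ex*s,-ey*s,o-c['xyz']]
r=cv2.warpPerspective(c['img'],np.linalg.inv(H),(800,600));r=(255*(r/255.)**.6).astype(np.uint8)
cv2.imwrite('pics/r6.png',r)
g=cv2.GaussianBlur(cv2.cvtColor(r,6),(5,5),0);ed=cv2.Canny(g,30,80)
m=np.zeros_like(ed);cv2.circle(m,(400,300),235,255,-1)
L=cv2.HoughLinesP(ed&m,1,np.pi/360,40,minLineLength=70,maxLineGap=12)
for l in sorted(L[:,0],key=lambda l:-np.hypot(l[2]-l[0],l[3]-l[1]))[:14]: print(l,round(np.degrees(np.arctan2(l[1]-l[3],l[2]-l[0])),1))
E
```

```text
t 11.8 pos [0.5617 0.0853 0.0584] rot [-180.     0.  -125.9] q6 -45.5 F [ 3.5  1.5 -0.9] open 0.0338 shift [-0.0002  0.0001 -0.0016] turn -0.10261701802840227
[ 0.31290703 -0.50415811 -0.04248758]
[369 227 445 234] -5.3
[350 309 425 316] -5.3
```

The slot edges read −5.3° from the bar line. I'll turn 5.3° (0.09 rad) more.

Emit:
play_rows(
  steps=[
    [[0, 0, 0, -0.03], [0, 0, 0, -0.03], [0, 0, 0, -0.03], [0, 0, 0, 0], [0, 0, 0, 0]],
  ],
)

```text
time: 12.27
ee_pos: [0.5617, 0.0854, 0.0584]
tcp_rot: [-180.0, 0.0, -120.7]
wrist_force: [3.3, 2.7, -2.0]
opening: 0.0336
grasp_force: 2.1
```

Emit:
play_rows(
  steps=[
    [[0, 0, 0, 0.04], [0, 0, 0, 0.04], [0, 0, -0.03, 0], [0, 0, -0.04, 0], [0, 0, -0.04, 0]],
  ],
)

```text
time: 12.68
ee_pos: [0.5601, 0.0847, 0.1688]
tcp_rot: [179.9, -0.2, -125.3]
wrist_force: [1.4, 0.1, 0.6]
opening: 0.0339
grasp_force: 0.0
```

Emit:
play_rows(
  steps=[
    [[-0.03, 0, -0.02, 0.06], [-0.03, 0, -0.02, 0.06], [0, 0, 0, 0.06], [0, 0, 0, 0], [0, 0, 0, 0]],
  ],
)

```text
time: 13.1
ee_pos: [0.5971, 0.1329, 0.2077]
tcp_rot: [180.0, -0.1, -135.5]
wrist_force: [-0.0, -0.6, -0.1]
opening: 0.0343
grasp_force: 0.0
```

```bash
cat > rect.py <<'E'
from h import *
c=snap('wrist','w7')
M=R.from_euler('xyz',c['attitude'],degrees=True).as_matrix();f=210/np.tan(np.radians(c['vfov']/2))
K=np.array([[f,0,c['cx']],[0,f,c['cy']],[0,0,1]])
y=np.radians(94.85);ex=np.array([np.cos(y),np.sin(y),0]);ey=np.array([-np.sin(y),np.cos(y),0]);s=.00025
o=np.array([.5617,.0855,.078])-ex*s*500+ey*s*300
H=K@M.T@np.c_[ex*s,-ey*s,o-c['xyz']]
r=cv2.warpPerspective(c['img'],np.linalg.inv(H),(800,600));r=(255*(r/255.)**.6).astype(np.uint8)
cv2.imwrite('pics/r7.png',r)
g=cv2.GaussianBlur(cv2.cvtColor(r,6),(5,5),0);ed=cv2.Canny(g,25,70)
for n,(x,yy,rad) in dict(disc=(500,300,150),guide=(240,300,90),bar=(60,300,110)).items():
  m=np.zeros_like(ed);cv2.circle(m,(x,yy),rad,255,-1)
  L=cv2.HoughLinesP(ed&m,1,np.pi/360,30,minLineLength=45,maxLineGap=10)
  if L is None: continue
  print(n,[(*l.tolist(),round(np.degrees(np.arctan2(float(l[1]-l[3]),float(l[2]-l[0]))),1)) for l in sorted(L[:,0],key=lambda l:-np.hypot(l[2]-l[0],l[3]-l[1]))[:8]])
E
python3 rect.py; python3 -c "
from h import *
rel([.5617,.0855,.2],184.8)"
```

```text
bar [(48, 241, 143, 242, np.float64(-0.6)), (1, 242, 50, 242, np.float64(0.0))]
t 13.15 pos [0.5968 0.1325 0.2076] rot [ 1.800e+02 -1.000e-01 -1.355e+02] q6 -32.0 F [-0.3 -0.6 -0.3] open 0.0342 shift [ 0.058  -0.0089  0.0077] turn 0.693530157497003
```

View pics/r7.png

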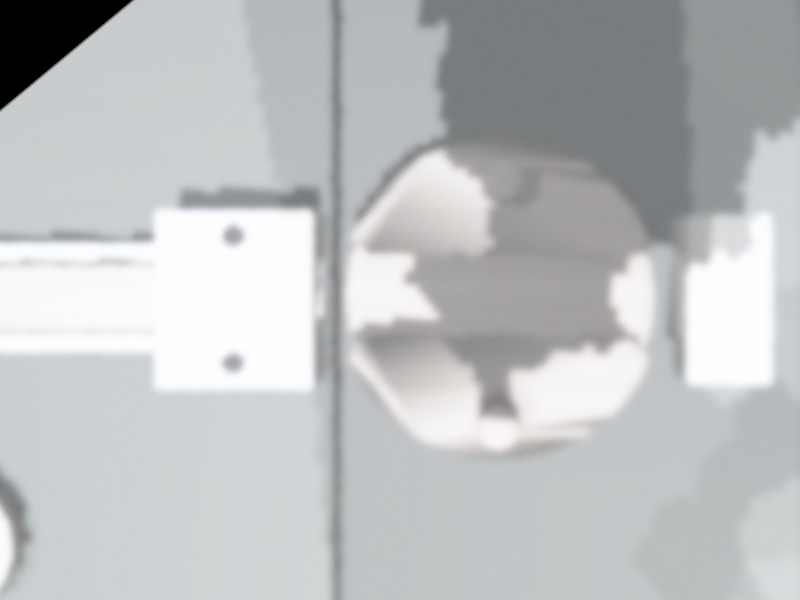

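The rectified view shows the slot edges nearly level at rows of about 255 and 337. The pin tops hint at a small residual tilt, so I'll check the edge rows column by column.

```bash
python3 - <<'E'
import cv2,numpy as np
g=cv2.cvtColor(cv2.imread('pics/r7.png'),6).astype(float);g=cv2.GaussianBlur(g,(15,3),0)
for n,a,b,xs in(('up',240,275,range(425,620,15)),('low',322,352,range(375,610,15))):
  d=np.diff(g[a:b],axis=0); P=[(x,a+int(np.argmax(abs(d[:,x]))),round(d[np.argmax(abs(d[:,x])),x],1)) for x in xs];print(n,P)
E
python3 - <<'E'
import cv2,numpy as np
r=cv2.imread('pics/r7.png');g=cv2.cvtColor(r,6)
h=cv2.createCLAHE(4,(8,8)).apply(g)
m=np.zeros_like(g);cv2.circle(m,(500,300),130,255,-1)
L=cv2.createLineSegmentDetector().detect(cv2.GaussianBlur(g,(5,5),0))[0][:,0]
for l in L:
  if np.hypot(l[2]-l[0],l[3]-l[1])>40 and 345<l[0]<660 and 200<l[1]<400: print(l.round(0),round(float(np.degrees(np.arctan((l[1]-l[3])/(l[2]-l[0])))),1))
E
```

```text
up [(425, 253, np.float64(-1.5)), (440, 251, np.float64(-2.0)), (455, 249, np.float64(-3.4)), (470, 254, np.float64(-3.4)), (485, 247, np.float64(-4.3)), (500, 254, np.float64(1.4)), (515, 257, np.float64(1.3)), (530, 257, np.float64(1.2)), (545, 259, np.float64(1.1)), (560, 258, np.float64(0.9)), (575, 260, np.float64(0.8)), (590, 261, np.float64(0.7)), (605, 273, np.float64(0.9))]
low [(375, 323, np.float64(-8.6)), (390, 323, np.float64(-7.0)), (405, 322, np.float64(-4.3)), (420, 322, np.float64(-6.0)), (435, 322, np.float64(-4.9)), (450, 350, np.float64(3.1)), (465, 334, np.float64(-2.0)), (480, 333, np.float64(-2.3)), (495, 334, np.float64(-2.0)), (510, 334, np.float64(-2.0)), (525, 334, np.float64(-1.9)), (540, 334, np.float64(-1.2)), (555, 349, np.float64(6.4)), (570, 350, np.float64(8.2)), (585, 345, np.float64(6.1)), (600, 350, np.float64(6.8))]
[395. 317. 436. 321.] -5.2
[411. 252. 368. 253.] 0.7
[372. 384. 400. 423.] -53.3
```

```bash
cat > pins.py <<'E'
from h import *
import sys
def pins(c,s=.0002):
  M=R.from_euler('xyz',c['attitude'],degrees=True).as_matrix();f=210/np.tan(np.radians(c['vfov']/2))
  K=np.array([[f,0,c['cx']],[0,f,c['cy']],[0,0,1]])
  y=np.radians(94.85);ex=np.array([np.cos(y),np.sin(y),0]);ey=np.array([-np.sin(y),np.cos(y),0])
  o=np.array([.5617,.0855,.108])-ex*s*250+ey*s*250
  H=K@M.T@np.c_[ex*s,-ey*s,o-c['xyz']]
  g=cv2.cvtColor(cv2.warpPerspective(c['img'],np.linalg.inv(H),(500,500)),6)
  g=cv2.createCLAHE(3,(6,6)).apply(g)
  for n,j in(('+y',110),('-y',390)):
    p=cv2.GaussianBlur(g[j-65:j+65,170:330],(5,5),0)
    C=cv2.HoughCircles(p,cv2.HOUGH_GRADIENT,1,8,param1=50,param2=9,minRadius=21,maxRadius=29)
    print(n,[] if C is None else [((q[0]+170-250)*s*1e3,(250-q[1]-j+65)*s*1e3,q[2]*s*1e3) for q in C[0][:5].astype(float).round(1)])
if __name__=='__main__': pins(bot.camera('wrist'))
E
python3 pins.py
```

```text
+y [(np.float64(-11.1), np.float64(27.1), np.float64(4.34))]
-y [(np.float64(-0.5), np.float64(-27.5), np.float64(5.68)), (np.float64(-0.30000000000000004), np.float64(-24.5), np.float64(5.220000000000001)), (np.float64(6.1000000000000005), np.float64(-34.9), np.float64(5.68)), (np.float64(6.9), np.float64(-18.3), np.float64(4.98))]
```

Emit:
play_rows(
  steps=[
    [[0, 0, 0, 0.12], [0, 0, 0, 0.12], [0, 0, 0, 0.12], [0, 0, 0, 0.12], [0, 0, 0, 0.12]],
  ],
  gripper=0.0,
)

```text
time: 13.62
ee_pos: [0.5966, 0.1323, 0.2081]
tcp_rot: [-180.0, -0.1, -170.2]
wrist_force: [-0.3, -0.0, -0.6]
opening: -0.0
grasp_force: 0.0
```

Emit:
play_rows(
  steps=[
    [[0, 0, 0, 0.12], [0, 0, 0, 0.12], [0, 0, 0, 0.12], [0, 0, 0, 0.12], [0, 0, 0, 0.12]],
  ],
)

```text
time: 14.03
ee_pos: [0.5967, 0.1323, 0.2081]
tcp_rot: [-180.0, -0.0, 155.4]
wrist_force: [-0.4, -0.7, -0.3]
opening: -0.0
grasp_force: 0.0
```

Emit:
play_rows(
  steps=[
    [[0, 0, 0, 0.12], [0, 0, 0, 0.12], [0, 0, 0, 0.12], [0, 0, 0, 0.12], [0, 0, 0, 0.12]],
  ],
)

```text
time: 14.45
ee_pos: [0.5967, 0.1323, 0.208]
tcp_rot: [-179.9, -0.0, 121.0]
wrist_force: [-0.8, -1.2, 0.5]
opening: 0.0
grasp_force: 0.0
```

Emit:
play_rows(
  steps=[
    [[0, 0, 0, 0.12], [0, 0, 0, 0.12], [0, 0, 0, 0.12], [0, 0, 0, 0.1], [0, 0, 0, 0]],
  ],
)

```text
time: 14.87
ee_pos: [0.5967, 0.1323, 0.2081]
tcp_rot: [-179.9, 0.0, 94.7]
wrist_force: [0.3, -0.1, -0.2]
opening: 0.0
grasp_force: 0.0
```

```bash
python3 -c "
from h import *
rel([.582,-.155,.2],94.85)"
```

```text
t 14.87 pos [0.5967 0.1323 0.2081] rot [-179.9    0.    94.7] q6 97.8 F [ 0.3 -0.1 -0.2] open 0.0 shift [-0.2851 -0.0384  0.0082] turn -0.002043158718629733
```

Emit:
play_rows(
  steps=[
    [[-0.03, -0.008, 0, 0], [-0.03, -0.008, 0, 0], [-0.03, -0.008, 0, 0], [-0.03, -0.007, 0, 0], [-0.03, -0.007, 0, 0]],
  ],
)

```text
time: 15.28
ee_pos: [0.5715, -0.0212, 0.2082]
tcp_rot: [-180.0, 0.0, 95.2]
wrist_force: [-0.2, 0.8, -0.1]
opening: -0.0002
grasp_force: 0.0
```

```bash
cat > pr.py <<'E'
from h import *
from pins import pins
c=snap('wrist','w8');pins(c)
M=R.from_euler('xyz',c['attitude'],degrees=True).as_matrix();f=210/np.tan(np.radians(c['vfov']/2))
K=np.array([[f,0,c['cx']],[0,f,c['cy']],[0,0,1]])
y=np.radians(94.85);ex=np.array([np.cos(y),np.sin(y),0]);ey=np.array([-np.sin(y),np.cos(y),0]);s=.0002
o=np.array([.5617,.0855,.078])-ex*s*250+ey*s*250
H=K@M.T@np.c_[ex*s,-ey*s,o-c['xyz']]
g=cv2.cvtColor(cv2.warpPerspective(c['img'],np.linalg.inv(H),(500,500)),6);g=cv2.createCLAHE(3,(6,6)).apply(g)
for l in cv2.createLineSegmentDetector().detect(cv2.GaussianBlur(g,(5,5),0))[0][:,0]:
  if np.hypot(l[2]-l[0],l[3]-l[1])>45 and abs(np.hypot(l[0]-250,l[1]-250))<200 and np.hypot(l[2]-250,l[3]-250)<200: print(l.round(0),round(float(np.degrees(np.arctan((l[1]-l[3])/(l[2]-l[0])))),1))
E
python3 pr.py
```

```text
+y [(np.float64(-0.1), np.float64(29.500000000000004), np.float64(5.460000000000001)), (np.float64(-5.3), np.float64(25.1), np.float64(4.320000000000001)), (np.float64(-13.5), np.float64(28.7), np.float64(5.460000000000001)), (np.float64(-13.700000000000001), np.float64(30.3), np.float64(4.720000000000001)), (np.float64(-0.9000000000000001), np.float64(27.700000000000003), np.float64(5.220000000000001))]
-y [(np.float64(-1.1), np.float64(-27.3), np.float64(5.24)), (np.float64(-4.7), np.float64(-23.900000000000002), np.float64(5.68)), (np.float64(-2.1), np.float64(-25.900000000000002), np.float64(4.779999999999999)), (np.float64(12.9), np.float64(-26.500000000000004), np.float64(4.68)), (np.float64(1.9), np.float64(-18.9), np.float64(5.42))]
[103. 274. 214. 285.] -6.1
[215. 274. 330. 284.] -4.7
[328. 274. 396. 279.] -4.3
[231. 434. 301. 421.] 10.4
[211. 401. 221. 355.] 78.4
[301. 421. 354. 420.] 0.6
[378. 206.  78. 190.] -3.0
[114. 365.  65. 297.] -54.6
[302.  69. 239.  57.] -10.9
[408. 301. 252. 298.] -1.2
[ 75. 180. 113. 128.] 53.0
[288. 402. 341. 395.] 7.1
[381. 393. 412. 361.] 46.3
[329. 190. 383. 193.] -2.7
```

Emit:
play_rows(
  steps=[
    [[0, 0, 0, 0], [0, 0, 0, 0], [0, 0, 0, 0], [0, 0, 0, 0], [0, 0, 0, 0]],
  ],
)

```text
time: 15.75
ee_pos: [0.5727, -0.0186, 0.2082]
tcp_rot: [-180.0, -0.0, 95.1]
wrist_force: [0.0, 1.3, 0.4]
opening: -0.0002
grasp_force: 0.0
```

```bash
cat >> pr.py <<'E'
print('--refs')
o=np.array([.5617,.0855,.078])-ex*s*550+ey*s*450
H=K@M.T@np.c_[ex*s,-ey*s,o-c['xyz']]
g=cv2.cvtColor(cv2.warpPerspective(c['img'],np.linalg.inv(H),(1000,900)),6)
for l in cv2.createLineSegmentDetector().detect(cv2.GaussianBlur(g,(3,3),0))[0][:,0]:
  if np.hypot(l[2]-l[0],l[3]-l[1])>90: print((l-[550,450]*2).round(0),round(float(np.degrees(np.arctan2(l[1]-l[3],l[2]-l[0])))%90,1))
E
python3 pr.py
```

```text
+y [(np.float64(0.9000000000000001), np.float64(28.1), np.float64(4.800000000000001)), (np.float64(-6.1000000000000005), np.float64(35.50000000000001), np.float64(5.220000000000001)), (np.float64(6.1000000000000005), np.float64(36.7), np.float64(4.779999999999999)), (np.float64(-12.700000000000001), np.float64(26.9), np.float64(4.96)), (np.float64(-12.9), np.float64(28.7), np.float64(4.4799999999999995))]
-y [(np.float64(0.30000000000000004), np.float64(-28.1), np.float64(5.24)), (np.float64(-2.9000000000000004), np.float64(-25.3), np.float64(5.460000000000001)), (np.float64(4.500000000000001), np.float64(-36.3), np.float64(4.66)), (np.float64(4.500000000000001), np.float64(-19.5), np.float64(5.68))]
[222. 277. 329. 285.] -4.4
[172. 284. 227. 283.] 0.9
[223. 415. 226. 353.] 87.4
[245. 200.  87. 193.] -2.5
[245. 436. 295. 424.] 14.0
[111. 275. 171. 282.] -7.1
[383. 211. 242. 198.] -5.2
[118. 367.  76. 303.] -56.9
[315. 401. 388. 395.] 4.8
[413. 304. 308. 299.] -2.9
[169. 430. 227. 438.] -8.0
[ 79. 183. 120. 127.] 53.9
[434. 251. 425. 195.] -80.4
[425. 311. 433. 247.] 83.1
[308. 300. 246. 301.] 0.7
[343. 195. 403. 195.] -0.3
--refs
[ 345.  448.  341. -449.] 0.3
[ 236. -109.  236.  106.] 0.1
[-232. -117. -424. -115.] 0.7
[ 337. -111.  239. -111.] 0.2
[-429.  -68. -528.  -72.] 87.9
[-226.  122. -227. -128.] 0.2
[-105. -179. -190.  -81.] 49.0
[-26.  26.  77.  36.] 84.5
[-140.   24.  -33.   36.] 83.7
[ -34.  -52. -162.  -55.] 88.3
[-424.  109. -233.  110.] 89.7
[-549.  418.  341.  416.] 0.1
[-185.   77. -110.  168.] 39.5
[-549.   66. -432.   66.] 0.1
[241. 104. 338. 104.] 0.1
[ 337. -419. -204. -420.] 90.0
[-222. -420. -321. -419.] 0.8
[-221. -129. -221. -416.] 0.1
[-208.   36. -208.  408.] 0.1
```

The reference edges read 0.1° and the slot edges average about −2.5°. That's inside tolerance but worth correcting, so I'll go back in with the same two-finger push.

Emit:
play_rows(
  steps=[
    [[0, 0, 0, 0.12], [0, 0, 0, 0.12], [0, 0, 0, 0.12], [0, 0, 0, 0.12], [0, 0, 0, 0.12]],
  ],
  gripper=0.034,
)

```text
time: 16.22
ee_pos: [0.5728, -0.0189, 0.2083]
tcp_rot: [-180.0, 0.0, 60.3]
wrist_force: [-0.8, -0.2, 0.8]
opening: 0.034
grasp_force: 0.0
```

Emit:
play_rows(
  steps=[
    [[0, 0, 0, 0.1], [0, 0, 0, 0.087], [0, 0, 0, 0], [0, 0, 0, 0], [0, 0, 0, 0]],
  ],
)

```text
time: 16.63
ee_pos: [0.5727, -0.0193, 0.2084]
tcp_rot: [-180.0, 0.0, 50.1]
wrist_force: [-0.3, -0.5, -0.2]
opening: 0.0338
grasp_force: 0.0
```

```bash
python3 -c "
from h import *
rel([.5617,.0853,.0584],50)"
```

```text
t 16.63 pos [ 0.5727 -0.0193  0.2084] rot [-180.     0.    50.1] q6 128.0 F [-0.3 -0.5 -0.2] open 0.0338 shift [ 0.0731 -0.0755  0.15  ] turn 0.001678985762659996
```

Emit:
play_rows(
  steps=[
    [[0.0183, -0.0189, 0, 0], [0.0183, -0.0189, 0, 0], [0.0183, -0.0189, 0, 0], [0.0182, -0.0188, 0, 0], [0, 0, 0.02, 0]],
  ],
)

```text
time: 17.05
ee_pos: [0.5628, 0.0889, 0.1916]
tcp_rot: [179.8, -0.3, 50.2]
wrist_force: [0.5, -0.2, 1.4]
opening: 0.0343
grasp_force: 0.0
```

Emit:
play_rows(
  steps=[
    [[0, 0, 0.03, 0], [0, 0, 0.03, 0], [0, 0, 0, 0], [0, 0, 0, 0], [0, 0, 0, 0]],
  ],
)

```text
time: 17.47
ee_pos: [0.5626, 0.085, 0.1303]
tcp_rot: [179.9, -0.1, 49.9]
wrist_force: [-0.4, -0.3, 0.6]
opening: 0.0342
grasp_force: 0.0
```

```bash
python3 -c "
from h import *
rel([.5617,.0853,.0584],61.8)"
```

```text
t 17.47 pos [0.5626 0.085  0.1303] rot [ 1.799e+02 -1.000e-01  4.990e+01] q6 138.7 F [-0.4 -0.3  0.6] open 0.0342 shift [-0.0004 -0.001   0.0719] turn -0.20699869361360362
```

Emit:
play_rows(
  steps=[
    [[0, -0.001, 0.02, 0], [0, 0, 0.02, 0], [0, 0, 0.012, 0], [0, 0, 0.01, 0], [0, 0, 0.01, 0]],
  ],
)

```text
time: 17.88
ee_pos: [0.562, 0.0856, 0.0571]
tcp_rot: [179.9, -0.1, 49.9]
wrist_force: [-0.1, -0.2, 0.4]
opening: 0.0339
grasp_force: 0.0
```

Emit:
play_rows(
  steps=[
    [[0, 0, 0, -0.05], [0, 0, 0, -0.05], [0, 0, 0, -0.05], [0, 0, 0, 0], [0, 0, 0, 0]],
  ],
)

```text
time: 18.3
ee_pos: [0.5617, 0.0857, 0.057]
tcp_rot: [180.0, -0.0, 58.4]
wrist_force: [0.5, 0.7, 0.2]
opening: 0.0337
grasp_force: 0.0
```

```bash
python3 -c "
from h import *
rel([.5617,.0853,.0584],61.8);print(bot.get_obs()['torque'])"
```

```text
t 18.3 pos [0.5617 0.0857 0.057 ] rot [180.   -0.   58.4] q6 130.3 F [0.5 0.7 0.2] open 0.0337 shift [-0.0003  0.0002 -0.0014] turn -0.05930739488366975
[ 0.02091136  0.01587594 -0.01938012]
```

Not in contact yet, as expected. I'll turn 0.06 rad more, then back off and lift.

Emit:
play_rows(
  steps=[
    [[0, 0, 0, -0.02], [0, 0, 0, -0.02], [0, 0, 0, -0.02], [0, 0, 0, 0], [0, 0, 0, 0]],
  ],
)

```text
time: 18.72
ee_pos: [0.5615, 0.0858, 0.0566]
tcp_rot: [180.0, -0.0, 61.9]
wrist_force: [0.8, 1.2, 2.0]
opening: 0.0339
grasp_force: 1.0
```

Emit:
play_rows(
  steps=[
    [[0, 0, 0, 0.04], [0, 0, 0, 0.04], [0, 0, -0.03, 0], [0, 0, -0.04, 0], [0, 0, -0.04, 0]],
  ],
)

```text
time: 19.13
ee_pos: [0.5601, 0.0853, 0.1665]
tcp_rot: [-179.9, 0.1, 57.3]
wrist_force: [1.4, 0.5, 0.2]
opening: 0.0338
grasp_force: 0.0
```

Emit:
play_rows(
  steps=[
    [[-0.03, 0.03, -0.02, -0.1], [-0.03, 0.03, -0.02, -0.1], [-0.01, 0.02, 0, -0.12], [0, 0, 0, -0.12], [0, 0, 0, -0.12]],
  ],
  gripper=0.0,
)

```text
time: 19.55
ee_pos: [0.5964, -0.0052, 0.2015]
tcp_rot: [-180.0, 0.0, 89.6]
wrist_force: [-1.3, 0.1, 0.1]
opening: -0.0004
grasp_force: 0.0
```

Emit:
play_rows(
  steps=[
    [[0, 0, 0, -0.06], [0, 0, 0, 0], [0, 0, 0, 0], [0, 0, 0, 0], [0, 0, 0, 0]],
  ],
)

```text
time: 19.97
ee_pos: [0.5959, -0.0035, 0.2019]
tcp_rot: [-180.0, 0.0, 92.8]
wrist_force: [0.6, 0.1, -0.9]
opening: -0.0002
grasp_force: 0.0
```

```bash
python3 pr.py; python3 -c "
from h import *
rel([.582,-.155,.11],94.85)"
```

```text
+y [(np.float64(-1.1), np.float64(27.700000000000003), np.float64(5.68)), (np.float64(-3.3), np.float64(23.1), np.float64(4.720000000000001)), (np.float64(-0.30000000000000004), np.float64(29.300000000000004), np.float64(5.24)), (np.float64(-12.5), np.float64(26.500000000000004), np.float64(5.200000000000001))]
-y [(np.float64(-2.5), np.float64(-20.900000000000002), np.float64(4.54)), (np.float64(0.7), np.float64(-27.700000000000003), np.float64(4.44)), (np.float64(4.7), np.float64(-33.9), np.float64(4.779999999999999)), (np.float64(-1.7000000000000002), np.float64(-27.5), np.float64(4.64)), (np.float64(-7.7), np.float64(-31.5), np.float64(5.460000000000001))]
[218. 136. 219.  73.] 88.8
[234. 283. 296. 286.] -2.4
[302. 277. 371. 286.] -7.5
[160. 283. 229. 295.] -9.6
[333. 208.  77. 203.] -1.1
[ 85. 294. 163. 298.] -2.9
[317. 398. 393. 387.] 8.1
[281. 425. 342. 417.] 7.5
[417. 296. 241. 300.] 1.1
[125. 374.  80. 314.] -53.1
[396. 209. 339. 205.] -4.7
[ 77. 190. 113. 134.] 57.7
[431. 303. 435. 243.] 86.3
[436. 245. 422. 181.] -77.5
[349. 193. 408. 189.] 3.6
[293. 191. 342. 189.] 1.8
--
[... 211 characters left out ...]
[384. 106. 384. 327.] 89.8
[241. 100. 338. 101.] 89.5
[ 342.   98.  341. -109.] 0.1
[-424.  106. -237.  106.] 89.8
[-200.  -46. -202.   60.] 88.5
[-115. -170. -190.  -75.] 51.3
[385.  92. 385. -76.] 90.0
[ 16. 174. 112. 165.] 5.2
[ -32.  -44. -173.  -44.] 89.9
[-549.  426.  372.  424.] 0.1
[ 138. -152.   43. -162.] 84.2
[ 358. -410. -203. -410.] 90.0
[-204. -396. -205. -196.] 89.9
[-218. -158. -217. -397.] 89.9
[-203.  204. -205.  299.] 88.7
[-217. -411. -321. -411.] 90.0
[-205. -184. -204.  -47.] 0.3
[-218.  414. -217.  159.] 89.8
t 20.02 pos [ 0.596  -0.0035  0.2019] rot [-180.     0.    92.8] q6 86.9 F [ 0.3 -0.3  0.2] open 0.0001 shift [-0.1506 -0.0214  0.0919] turn -0.035769255877566845
```

The slot edges now read −1.1° and +1.1°, so the slot is aligned. I'll move to behind the tab.

Emit:
play_rows(
  steps=[
    [[-0.03, -0.004, 0, -0.036], [-0.03, -0.004, 0, 0], [-0.03, -0.003, 0, 0], [-0.03, -0.003, 0, 0], [-0.03, -0.003, 0, 0]],
  ],
)

```text
time: 20.43
ee_pos: [0.5907, -0.1556, 0.2021]
tcp_rot: [180.0, 0.0, 94.9]
wrist_force: [0.1, 0.7, 0.3]
opening: -0.0001
grasp_force: 0.0
```

Emit:
play_rows(
  steps=[
    [[0, 0, 0.03, 0], [0, 0, 0.03, 0], [0, 0, 0.03, 0], [0, 0, 0, 0], [0, 0, 0, 0]],
  ],
)

```text
time: 20.85
ee_pos: [0.5899, -0.1541, 0.1111]
tcp_rot: [-179.8, -0.1, 94.9]
wrist_force: [0.1, -0.2, 0.5]
opening: 0.0
grasp_force: 0.0
```

```bash
python3 - <<'E'
from h import *
t=rel([.582,-.155,.052],94.85)
o=bot.get_obs()['ee_pos'];d=o-np.array([.568,.0108,0]);y=np.radians(94.85)
print('case',d[0]*np.cos(y)+d[1]*np.sin(y),-d[0]*np.sin(y)+d[1]*np.cos(y))
E
```

```text
t 20.85 pos [ 0.5899 -0.1541  0.1111] rot [-1.798e+02 -1.000e-01  9.490e+01] q6 70.5 F [ 0.1 -0.2  0.5] open 0.0 shift [-0.0003 -0.0078  0.0591] turn 0.0008879251395300378
case -0.1661511910528807 -0.007856245223932426
```

Emit:
play_rows(
  steps=[
    [[0, -0.008, 0.02, 0], [0, 0, 0.015, 0], [0, 0, 0.01, 0], [0, 0, 0.005, 0], [0, 0, 0.003, 0]],
  ],
)

```text
time: 21.27
ee_pos: [0.5836, -0.1551, 0.0599]
tcp_rot: [179.9, 0.0, 94.9]
wrist_force: [-0.5, -0.6, -0.3]
opening: 0.0001
grasp_force: 0.0
```

Emit:
play_rows(
  steps=[
    [[0, 0, 0.003, 0], [0, 0, 0.003, 0], [0.005, 0, 0, 0], [0.005, 0, 0, 0], [0.005, 0, 0, 0]],
  ],
)

```text
time: 21.68
ee_pos: [0.5818, -0.1397, 0.0533]
tcp_rot: [180.0, 0.0, 94.9]
wrist_force: [0.4, -0.4, 0.5]
opening: 0.0002
grasp_force: 0.0
```

```bash
cat > cs.py <<'E'
from h import *
b=bot.get_obs();o=b['ee_pos'];d=o-np.array([.568,.0108,0]);y=np.radians(94.85)
print(b['time'],'case',(d[0]*np.cos(y)+d[1]*np.sin(y)).round(4),(-d[0]*np.sin(y)+d[1]*np.cos(y)).round(4),o[2].round(4),b['wrist_force'].round(1),b['torque'].round(2))
E
python3 cs.py
python3 - <<'E'
from h import *
# side view: bottom of gripper? dark/tip + tab; print the tip estimate from image near TCP
c=snap('side','s9');M=R.from_euler('xyz',c['attitude'],degrees=True).as_matrix();f=210/np.tan(np.radians(c['vfov']/2))
o=bot.get_obs()['ee_pos']
for h in(.052,.07,.085,.1,.12):
  p=M.T@(np.array([o[0],o[1],h])-c['xyz']);u,v=c['cx']+f*p[0]/p[2],c['cy']+f*p[1]/p[2];print(h,round(u),round(v),cv2.cvtColor(c['img'],6)[round(v),round(u)-6:round(u)+7:2])
E
```

```text
21.6833 case -0.1511 -0.001 0.0533 [ 0.4 -0.4  0.5] [ 0.01 -0.04 -0.01]
0.052 308 202 [115 187 176 176 136  92  49]
0.07 308 197 [42 77 79 80 81 76 36]
0.085 308 193 [ 69 166 162 158 135  53  34]
0.1 308 188 [33 26 56 40 71 22 30]
0.12 308 182 [32 26 43 53 46 20 25]
```

Emit:
play_rows(
  steps=[
    [[0.004, 0, 0, 0], [0.004, 0, 0, 0], [0.004, 0, 0, 0], [0.004, 0, 0, 0], [0.004, 0, 0, 0]],
  ],
)

```text
time: 22.15
ee_pos: [0.58, -0.1201, 0.0531]
tcp_rot: [180.0, 0.0, 94.9]
wrist_force: [0.4, -3.1, 0.7]
opening: -0.0002
grasp_force: 1.2
```

```bash
python3 cs.py
```

```text
22.15 case -0.1315 -0.0009 0.0531 [ 0.4 -3.1  0.7] [-0.49 -0.08 -0.04]
```

The bar is sliding, at about 3 N. I'll continue in stages through the slot.

Emit:
play_rows(
  steps=[
    [[0.004, 0, 0, 0], [0.004, 0, 0, 0], [0.004, 0, 0, 0], [0.004, 0, 0, 0], [0.004, 0, 0, 0]],
  ],
)

```text
time: 22.57
ee_pos: [0.5783, -0.1001, 0.0531]
tcp_rot: [180.0, 0.0, 94.9]
wrist_force: [0.3, -2.2, 2.0]
opening: 0.0004
grasp_force: 1.6
```

Emit:
play_rows(
  steps=[
    [[0.004, 0, 0, 0], [0.004, 0, 0, 0], [0.004, 0, 0, 0], [0.004, 0, 0, 0], [0.004, 0, 0, 0]],
  ],
)

```text
time: 22.98
ee_pos: [0.5766, -0.0801, 0.0531]
tcp_rot: [180.0, 0.0, 94.9]
wrist_force: [0.4, -4.0, 2.5]
opening: 0.0003
grasp_force: 1.8
```

Emit:
play_rows(
  steps=[
    [[0.004, 0, 0, 0], [0.004, 0, 0, 0], [0.004, 0, 0, 0], [0.004, 0, 0, 0], [0.004, 0, 0, 0]],
  ],
)

```text
time: 23.4
ee_pos: [0.5747, -0.06, 0.0529]
tcp_rot: [-180.0, -0.0, 94.9]
wrist_force: [-0.6, -4.1, 2.6]
opening: -0.0001
grasp_force: 1.9
```

```bash
python3 cs.py
```

```text
23.4 case -0.0712 -0.0007 0.0529 [-0.6 -4.1  2.6] [-0.73 -0.05  0.02]
```

Emit:
play_rows(
  steps=[
    [[0.004, 0, 0, 0], [0.004, 0, 0, 0], [0.004, 0, 0, 0], [0.004, 0, 0, 0], [0.004, 0, 0, 0]],
  ],
)

```text
time: 23.82
ee_pos: [0.573, -0.0402, 0.0529]
tcp_rot: [-180.0, 0.0, 94.9]
wrist_force: [0.2, -3.2, 2.9]
opening: 0.0003
grasp_force: 1.9
```

Emit:
play_rows(
  steps=[
    [[0.003, 0, 0, 0], [0.003, 0, 0, 0], [0.003, 0, 0, 0], [0.003, 0, 0, 0], [0.002, 0, 0, 0]],
  ],
)

```text
time: 24.23
ee_pos: [0.5718, -0.0262, 0.0529]
tcp_rot: [-180.0, -0.0, 94.9]
wrist_force: [-0.1, -4.2, 3.1]
opening: -0.0003
grasp_force: 1.7
```

```bash
python3 cs.py
```

```text
24.2333 case -0.0372 -0.0006 0.0529 [-0.1 -4.2  3.1] [-0.68 -0.06  0.01]
```

Close to the stop, so I'll use 1 mm rows.

Emit:
play_rows(
  steps=[
    [[0.001, 0, 0, 0], [0.001, 0, 0, 0], [0.001, 0, 0, 0], [0.001, 0, 0, 0], [0.001, 0, 0, 0]],
  ],
)

```text
time: 24.65
ee_pos: [0.5715, -0.0216, 0.053]
tcp_rot: [180.0, 0.0, 94.9]
wrist_force: [0.4, -4.0, 2.4]
opening: -0.0002
grasp_force: 1.9
```

Emit:
play_rows(
  steps=[
    [[0.001, 0, 0, 0], [0.001, 0, 0, 0], [0.001, 0, 0, 0], [0.001, 0, 0, 0], [0, 0, 0, 0]],
  ],
)

```text
time: 25.07
ee_pos: [0.5711, -0.0174, 0.0529]
tcp_rot: [-180.0, -0.0, 94.9]
wrist_force: [-0.2, -2.3, 2.2]
opening: 0.0
grasp_force: 1.3
```

```bash
python3 cs.py
```

```text
25.0667 case -0.0284 -0.0007 0.0529 [-0.2 -2.3  2.2] [-0.44 -0.04  0.03]
```

Emit:
play_rows(
  steps=[
    [[0.001, 0, 0, 0], [0.001, 0, 0, 0], [0.0005, 0, 0, 0], [0.0005, 0, 0, 0], [0, 0, 0, 0]],
  ],
)

```text
time: 25.48
ee_pos: [0.5709, -0.0163, 0.0529]
tcp_rot: [-180.0, 0.2, 94.9]
wrist_force: [1.4, -12.1, 2.9]
opening: -0.0001
grasp_force: 6.0
```

```bash
python3 cs.py
```

```text
25.4833 case -0.0272 -0.0006 0.0529 [  1.4 -12.1   2.9] [-2.41 -0.14  0.04]
```

Emit:
play_rows(
  steps=[
    [[0.001, 0, 0, 0], [0.001, 0, 0, 0], [0, 0, 0, 0], [0, 0, 0, 0], [0, 0, 0, 0]],
  ],
)

```text
time: 25.9
ee_pos: [0.5709, -0.0162, 0.053]
tcp_rot: [-180.0, 0.4, 94.8]
wrist_force: [2.1, -21.3, 2.4]
opening: 0.0
grasp_force: 10.7
```

```bash
python3 cs.py
```

```text
25.9 case -0.0272 -0.0006 0.053 [  2.1 -21.3   2.4] [-4.35 -0.27  0.04]
```

A hard stop where expected: 21 N with no further motion at x = −27, which is −9 − 8 for the tab and about 10 for the finger. I'll back off, lift clear and check.

Emit:
play_rows(
  steps=[
    [[-0.005, 0, 0, 0], [-0.01, 0, 0, 0], [-0.01, 0, 0, 0], [0, 0, -0.02, 0], [0, 0, -0.04, 0]],
  ],
)

```text
time: 26.32
ee_pos: [0.5701, -0.038, 0.1084]
tcp_rot: [-179.5, -0.1, 94.9]
wrist_force: [0.9, 0.9, -0.8]
opening: -0.0001
grasp_force: 0.0
```

Emit:
play_rows(
  steps=[
    [[0, 0, -0.04, 0], [0, 0, -0.04, 0], [-0.02, 0, 0, 0], [0, 0, 0, 0], [0, 0, 0, 0]],
  ],
)

```text
time: 26.73
ee_pos: [0.5747, -0.0581, 0.193]
tcp_rot: [180.0, -0.0, 94.9]
wrist_force: [-0.3, 0.0, -0.5]
opening: -0.0001
grasp_force: 0.0
```

```bash
python3 cs.py; python3 - <<'E'
from h import *
c=snap('wrist','w10')
M=R.from_euler('xyz',c['attitude'],degrees=True).as_matrix();f=210/np.tan(np.radians(c['vfov']/2))
K=np.array([[f,0,c['cx']],[0,f,c['cy']],[0,0,1]])
y=np.radians(94.85);ex=np.array([np.cos(y),np.sin(y),0]);ey=np.array([-np.sin(y),np.cos(y),0]);s=.00025
for z in(.099,):
  o=np.array([.568,.0108,z])-ex*s*300+ey*s*200   # case origin at px (300,200)
  H=K@M.T@np.c_[ex*s,-ey*s,o-c['xyz']]
  g=cv2.cvtColor(cv2.warpPerspective(c['img'],np.linalg.inv(H),(800,400)),6)
  for l in cv2.createLineSegmentDetector().detect(cv2.GaussianBlur(g,(3,3),0))[0][:,0]:
    if np.hypot(l[2]-l[0],l[3]-l[1])>60 and abs(l[0]-l[2])<12: print('x mm',((l[0]-300)*.25).round(1),((l[2]-300)*.25).round(1),'y',((200-l[1])*.25).round(0),((200-l[3])*.25).round(0))
E
```

```text
26.7333 case -0.0692 -0.0009 0.193 [-0.3  0.  -0.5] [ 0.05 -0.07 -0.  ]
x mm 91.9 91.8 y -50.0 50.0
x mm 28.8 29.0 y 50.0 20.0
x mm 26.6 26.4 y 23.0 50.0
x mm 29.0 28.9 y -19.0 -50.0
x mm 26.6 26.6 y -50.0 -22.0
```

```bash
python3 - <<'E'
from h import *
c=snap('top','t10')
M=R.from_euler('xyz',c['attitude'],degrees=True).as_matrix();f=210/np.tan(np.radians(c['vfov']/2))
y=np.radians(94.85);ex=np.array([np.cos(y),np.sin(y),0]);ey=np.array([-np.sin(y),np.cos(y),0])
def val(img,cc,x,yy,z):
  MM=R.from_euler('xyz',cc['attitude'],degrees=True).as_matrix();ff=210/np.tan(np.radians(cc['vfov']/2))
  p=MM.T@(np.array([.568,.0108,z])+ex*x+ey*yy-cc['xyz']);return int(cv2.cvtColor(img,6)[int(round(cc['cy']+ff*p[1]/p[2])),int(round(cc['cx']+ff*p[0]/p[2]))])
w=bot.camera('wrist');print('wrist tab-wing y=+-13 z.099, x -40..0');xs=np.arange(-40,2,2)
for yy in(.0135,-.0135):print([(int(x),val(w['img'],w,x/1e3,yy,.099)) for x in xs])
print('gap disc-keeper y0 z.077',[(int(x),val(w['img'],w,x/1e3,0,.077)) for x in range(20,150,4)])
E
```

```text
wrist tab-wing y=+-13 z.099, x -40..0
[(-40, 115), (-38, 109), (-36, 106), (-34, 108), (-32, 108), (-30, 124), (-28, 144), (-26, 157), (-24, 158), (-22, 159), (-20, 157), (-18, 149), (-16, 218), (-14, 226), (-12, 227), (-10, 221), (-8, 239), (-6, 249), (-4, 249), (-2, 248), (0, 249)]
[(-40, 132), (-38, 131), (-36, 131), (-34, 131), (-32, 137), (-30, 143), (-28, 146), (-26, 152), (-24, 163), (-22, 145), (-20, 145), (-18, 143), (-16, 184), (-14, 197), (-12, 199), (-10, 205), (-8, 240), (-6, 249), (-4, 249), (-2, 248), (0, 249)]
gap disc-keeper y0 z.077 [(20, 248), (24, 248), (28, 248), (32, 235), (36, 235), (40, 234), (44, 234), (48, 234), (52, 233), (56, 233), (60, 233), (64, 232), (68, 232), (72, 232), (76, 231), (80, 231), (84, 230), (88, 229), (92, 229), (96, 229), (100, 19), (104, 18), (108, 20), (112, 19), (116, 17), (120, 19), (124, 17), (128, 17), (132, 18), (136, 18), (140, 20), (144, 17), (148, 32)]
```

The tab spans x = −17 to −9, right against the guide, and the bar runs on through the disc (beyond x ≈ 98 the picture ends). I'm handing it in.

```bash
python3 -c "
from workcell import bot
print(bot.job_done())"
```

```text
the job is handed in; nothing more can be done
None
```

The lid is locked and the job is handed in at about 27 s of the 48 s: I lined the disc's slot up with the bar, then pushed the bar through until its tab stopped against the guide. The bar's nose in the keeper was outside the final picture, so that part rests on the tab's position and the hard stop.

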